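# Hold the photo box's reflector flap at its balance point

### The arm

A 6-joint arm with a two-finger parallel gripper is mounted at the origin on a cart in front of the work surface, level with it; the furniture and walls round the work are solid. World frame = base frame: x ahead of the robot, y to its left, z up, the work surface at z = 0. Lengths are in mm, angles in rad, forces in N, time in s.
With the tool pointing down it reaches from about 250 to 725 mm from the base axis. Payload 9.7 kg.
Tool frame: the origin (TCP) lies on the mounting face of the last link; the fingertips stand 173 mm ahead of it and the grasp point (between the pads) lies 155 mm ahead of it; z points along the fingers, y is the line along which they close (so a half turn about z gives the same grasp; the last joint's range is limited). The gripper opens to 85 mm and grips with 20 to 120 N. Pads are 22 mm wide; open, the fingers measure 114 mm over their backs; the gripper's body (76 mm by 85 mm) begins 54 mm behind the grasp point. The pads swing forward as they close: fully open they stand 13 mm farther back than shut.
Start: joints at [-1.324, 0.087, 0.176, 1.66, 0, 1.571], TCP at [134.364, -533.333, 404.684] pointing down, gripper open.
Joint ranges: [-3.13, 3.13], [-0.85, 1.81], [-1.15, 1.24], [-2.2, 2.28], [-1.44, 1.52], [-3.14, 3.14]. Speed limits (rad/s): [2.22, 2.22, 2.57, 3.14, 3.14, 3.14].

### API

Orientations are given as a rotation vector (axis times angle).
In Python, from rig import ctrl gives the robot as it stands.
- The arm moves only by the tool drive_tool, never from a script. Its argument "commands" is a list that holds one entry, the list of rows, each a list of 7 numbers: the shift along the world's x, y, z in mm, then the turn, a rotation vector about the world's x, y, z in degrees, then the finger opening in mm, from 0 to 85.4. In form: [[[dx, dy, dz, ax, ay, az, grip], ...]]. A call has 1 to 20 rows; each row is the pose to reach, as a shift and turn from the pose commanded when the call began; what a row does not reach only later rows make up. A row lasts 1/8 s, in which the tool goes at most 62.5 mm and 10.7 degrees, less where a joint would pass 70% of its speed; a pose out of reach is approached as far as the arm can. A call with a gripper value outside its range is refused whole. The fingers move at their own pace and stop on an object; the grip force is fixed at half the most. Time passes only in rows, so rows that repeat a pose let the fingers close. It gives the time, the measured TCP pose, the force, the opening and the grip force at its end, in the units of the state.
- ctrl.state(): the state, without advancing time (a new reading comes with each control period).
- ctrl.snapshot(name): name is "side" or "top"; returns (picture, depth): 420x560x3 uint8, blue, green, red; 420x560 float32, mm along the optical axis (not along the pixel's ray), 0 where there is no reading.
- ctrl.get_calibration(name): a dict with "K" (3x3 intrinsics, pixels), "xyz" and "orientation" of the camera in the world. Camera axes: x right, y up, looking along -z (the intrinsics and any distortion apply to the point x, -y, -z); pixel columns grow to the right and rows downward; lengths in mm; the calibration is good to about 2 mm. A picture is of the moment at which its call begins. get_calibration takes no time and is no camera call.
- ctrl.finish_job(): hands the job in; it is judged then, once.
The state is a dict: "t": time; "joint_positions": joint angles; "dq": joint speeds; "effort": joint torques, N m; "position": TCP position; "tool_rot": TCP orientation; "contact_force": force on the tool from outside, world axes, zero at the start; "torque": the same for the moment, N m; "gripper_width": finger opening in mm; "finger_force": force on a finger pad.
Only numpy, scipy, OpenCV 4.12 (cv2) and the standard library are available. Lean on these libraries where they do the work, as an engineer would, in place of code of your own. Each camera call takes 0.05 s, during which the arm holds its last target. There are 200 camera calls.

### The job

The brass weight is to be photographed for the stock record. Lower it gently, upright, onto the round grey pad in the middle of the deep wooden photo box's floor and let go of it there without dropping it; then take the box's white reflector flap, which hangs folded back, by the bar at its free edge, swing it up to its balance point, where it stands straight up above its hinge, and keep holding it there for the picture. The program finishes while the gripper still holds the flap upright; do not let the flap fall shut over the box, and leave the oil bottle and the eye loupe where they stand.

Things in the scene. Friction and masses are not known exactly. Their poses are not given: they have to be found in the camera images.
- weight_mid (a point): Turned brass weight, 240 g: round body 33 mm in diameter with a small knob on top, 44 mm tall in all, loose, standing upright on the plywood work board (its top is 32 mm above the table). This point is on its axis, half-way up (22 mm above its underside); its z axis points up along the weight. It can be gripped across the body (33 mm) in any direction.
- brass_weight: The same brass weight; its origin is the centre of its underside.
- box_floor (a point): Centre of the inner floor of the deep open wooden photo box, marked by a flat grey pad 90 mm in diameter, 38 mm above the table (6 above the board). The box is fixed: 140 mm along its x, 130 along its y, 65 tall, walls 5 mm (inside 130 x 120, 59 deep). Axes: z up, x along the hinge, y from the hinged wall across to the opposite wall. Its yaw varies by 0.3 rad either way.
- flap_hinge (a point): Middle of the hinge line of the white reflector flap, on the box's -y wall (65 mm from the box centre, 102 mm above the table); axes as those of box_floor, the hinge line runs along x. The flap's panel is 134 mm wide, reaches 105 mm from the hinge and is 5 mm thick; with its bar it weighs about 250 g.
- flap (a joint): Angle of the flap about its hinge, rad: 0 = shut, lying flat over the box; 1.571 = straight up above the hinge, its balance point; 2.3 = folded back, leaning out away from the box against its stop, where it starts. The hinge is free (hardly any friction), so the flap falls to one side or the other as soon as it is let go.
- flap_bar (a point): Middle of the round steel grip bar at the flap's free edge: 10 mm in diameter, parallel to the hinge and 140 mm from it, 35 mm beyond the panel's edge, free over 85 mm between two end posts. Gripped from above, fingers closing square to the bar, it turns between them while the flap swings. Folded back it is about 206 mm above the table, upright 242 mm.
- oil_mid (a point): Brown oil bottle with black cap, 32 mm in diameter, 66 mm tall, loose bystander; this point is half-way up. Not to be disturbed.
- loupe_mid (a point): Black eye loupe, a round cup 36 mm in diameter, 27 mm tall, loose bystander; this point is half-way up. Not to be disturbed.

How it is judged:
By the outcome, as a careful person would: the job done as asked, in the order asked, and still so for the second after the job is handed in, while the arm keeps its last pose, push and grip.
It also fails if it takes over 64 s, if anything falls off the work surface, if the arm or the gripper's body presses on something with over 40 N, if the wrist force passes 120 N, or if a joint passes its speed limit or range.

## Working session

There is one attempt and no reset: what is moved stays moved. The work goes in short steps, Python scripts to look and compute and a tool call to move; the robot and the scene stay as the last step left them, time stands still between calls to the robot, and variables do not carry over. Pictures are saved under pics/ and viewed, at most 10 in all, crops included, and the job is handed in when it is done.

Besides the shell and the picture viewer there is one more tool, called after "Emit:" as name(argument=value, ...) on one line, values as JSON. drive_tool: Moves the arm, as the interface text tells. Its arguments: {"type":"object","properties":{"commands":{"type":"array"}},"required":["commands"]}

```bash
mkdir -p pics; ls; python3 - <<'E'
from rig import ctrl
import cv2,numpy as np
np.set_printoptions(precision=3,suppress=True)
for n in("side","top"):
    p,d=ctrl.snapshot(n); cv2.imwrite(f"pics/{n}0.png",p); np.savez(f"{n}0.npz",p=p,d=d)
    print(n,ctrl.get_calibration(n))
print(ctrl.state())
E
```

```text
pics
side {'K': array([[459.206,   0.   , 279.651],
       [  0.   , 459.206, 213.307],
       [  0.   ,   0.   ,   1.   ]]), 'xyz': array([212.599, 767.705, 722.906]), 'orientation': array([ 0.193, -1.315, -2.604])}
top {'K': array([[391.632,   0.   , 280.755],
       [  0.   , 391.632, 206.594],
       [  0.   ,   0.   ,   1.   ]]), 'xyz': array([ 387.16 ,  -27.034, 1011.177]), 'orientation': array([ 0.035, -0.033, -1.544])}
{'t': 0.1, 'joint_positions': array([-1.324,  0.087,  0.175,  1.66 , -0.   ,  1.571]), 'dq': array([-0.   , -0.002,  0.001, -0.   ,  0.003,  0.001]), 'effort': array([ -0.001, -52.156,  46.566,   0.016,  -0.   ,   0.   ]), 'position': array([ 134.378, -533.329,  404.069]), 'tool_rot': array([-3.117, -0.387,  0.   ]), 'contact_force': array([ 1.063,  0.241, -0.506]), 'torque': array([0.017, 0.029, 0.004]), 'finger_force': 0.0, 'gripper_width': 85.56534437993639}
```

View pics/top0.png

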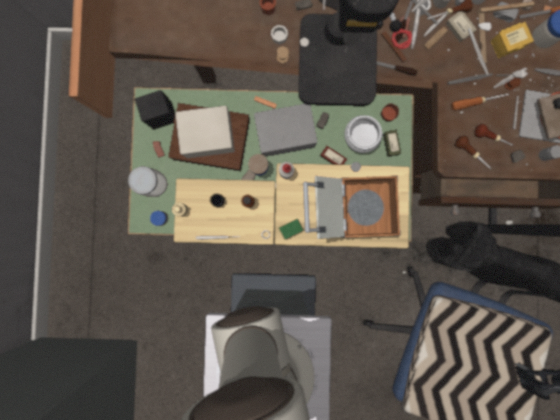

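View pics/side0.png

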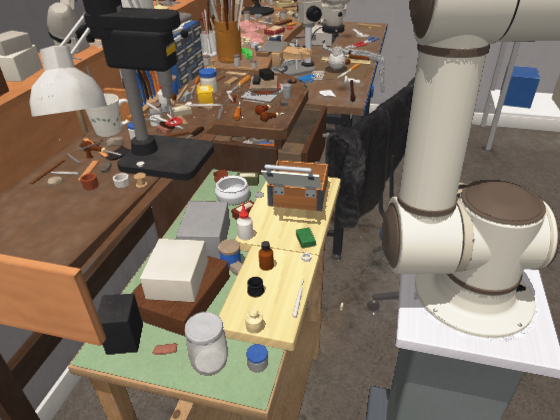

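The top view shows the weight at about (180,210), the loupe at (218,200), the bottle at (248,201), the pad at (367,208) and the flap bar at (308,207). The hinge side of the box faces world +y.

```bash
cat >h.py <<'E'
import cv2,numpy as np
from rig import ctrl
from scipy.spatial.transform import Rotation as R
np.set_printoptions(precision=1,suppress=True)
def ray(n,px):
    c=ctrl.get_calibration(n);px=np.atleast_2d(np.float64(px))
    u=np.c_[px,np.ones(len(px))]@np.linalg.inv(c["K"]).T
    return c["xyz"],(u*[1,-1,-1])@R.from_rotvec(c["orientation"]).as_matrix().T
def plane(n,px,z):
    o,d=ray(n,px); return o+d*((z-o[2])/d[:,2])[:,None]
def cloud(n,d):
    v,u=np.mgrid[:420,:560]; o,r=ray(n,np.c_[u.ravel(),v.ravel()])
    return (o+r*d.reshape(-1,1)).reshape(420,560,3)
def proj(n,P):
    c=ctrl.get_calibration(n);q=(np.atleast_2d(P)-c["xyz"])@R.from_rotvec(c["orientation"]).as_matrix()
    q=(q*[1,-1,-1])@c["K"].T; return q[:,:2]/q[:,2:]
E
python3 - <<'E'
from h import *
f=np.load("top0.npz");p,d=f["p"],f["d"]; C=cloud("top",d)
for nm,px,z in[("weight",(180,210),76),("loupe",(218,200),59),("bottle",(248,201),98),("pad",(367,208),38),("bar",(308,207),206)]:
    print(nm,plane("top",px,z),C[px[1],px[0]])
# pad: grey pixels
hsv=cv2.cvtColor(p,cv2.COLOR_BGR2HSV)
m=(hsv[...,1]<60).astype(np.uint8);m[:,:346]=0;m[:,396:]=0;m[:183]=0;m[236:]=0
n,l,s,c=cv2.connectedComponentsWithStats(m);i=1+s[1:,4].argmax();print("pad",s[i],c[i],plane("top",c[i],38))
# heights along row 207
for r in(195,207,220): print(r,[(u,int(C[r,u,2])) for u in range(296,412,2)])
print([(v,int(C[v,308,2])) for v in range(175,245,2)])
a=p[160:250,160:415]; cv2.imwrite("pics/c1.png",cv2.resize(a,None,fx=3.1,fy=3.1,interpolation=2))
f=np.load("side0.npz");a=f["p"][150:340,220:345]; cv2.imwrite("pics/c2.png",cv2.resize(a,None,fx=3,fy=3,interpolation=2))
E
```

```text
weight [[413.3 215.6  76. ]] [413.6 218.6  64.5]
loupe [[440.6 128.4  59. ]] [441.5 131.2  41.9]
bottle [[437.9  51.9  98. ]] [438.   52.   96.4]
pad [[ 431.6 -239.2   38. ]] [ 431.6 -239.2   38.2]
bar [[422.8 -81.2 206. ]] [422.7 -81.1 208.6]
pad [348 190  36  36 993] [365.3 207.1] [[ 433.6 -234.9   38. ]]
195 [(296, 33), (298, 31), (300, 35), (302, 33), (304, 211), (306, 211), (308, 31), (310, 33), (312, 30), (314, 31), (316, 183), (318, 179), (320, 171), (322, 167), (324, 163), (326, 157), (328, 150), (330, 145), (332, 138), (334, 136), (336, 125), (338, 121), (340, 116), (342, 1011), (344, 96), (346, 35), (348, 38), (350, 41), (352, 40), (354, 40), (356, 38), (358, 38), (360, 38), (362, 40), (364, 40), (366, 38), (368, 37), (370, 38), (372, 39), (374, 37), (376, 41), (378, 38), (380, 40), (382, 37), (384, 39), (386, 40), (388, 38), (390, 50), (392, 66), (394, 84), (396, 95), (398, 32), (400, 30), (402, 31), (404, 31), (406, 32), (408, 33), (410, 3)]
207 [(296, 33), (298, 33), (300, 34), (302, 33), (304, 210), (306, 214), (308, 208), (310, 35), (312, 32), (314, 35), (316, 182), (3
[... 888 characters left out ...]
), (358, 38), (360, 39), (362, 38), (364, 38), (366, 38), (368, 40), (370, 37), (372, 38), (374, 38), (376, 38), (378, 40), (380, 36), (382, 37), (384, 42), (386, 40), (388, 37), (390, 43), (392, 59), (394, 72), (396, 89), (398, 97), (400, 34), (402, 28), (404, 35), (406, 32), (408, 30), (410, 1)]
[(175, 34), (177, 31), (179, 33), (181, 31), (183, 206), (185, 202), (187, 29), (189, 32), (191, 33), (193, 31), (195, 31), (197, 35), (199, 34), (201, 33), (203, 27), (205, 208), (207, 208), (209, 210), (211, 209), (213, 210), (215, 209), (217, 212), (219, 213), (221, 209), (223, 210), (225, 211), (227, 213), (229, 210), (231, 210), (233, 35), (235, 32), (237, 33), (239, 30), (241, 32), (243, 30)]
```

View pics/c1.png

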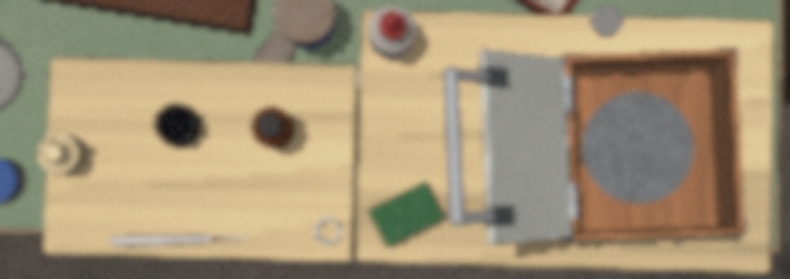

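View pics/c2.png

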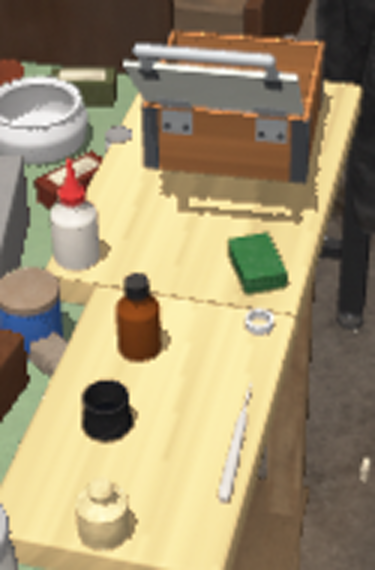

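The crops show the weight's knob at full-image px (178.4,209.4) and the pad centre at about (365.8,207.4). The bar runs from (305.8,183) to (308.4,230). Next I'll compute the bar line, box yaw and weight axis.

```bash
python3 - <<'E'
from h import *
f=np.load("top0.npz");p,d=f["p"],f["d"]; C=cloud("top",d)
m=(C[...,2]>198)&(C[...,2]<225); m[:,:298]=0;m[:,318:]=0;m[:170]=0;m[245:]=0
P=C[m]; print(len(P)); v,u=np.nonzero(m)
for k in range(175,245,6):
    s=(v>=k)&(v<k+6)
    if s.any(): print(k,u[s].mean(), plane("top",(u[s].mean(),v[s].mean()),211))
print("knob",plane("top",(178.4,209.4),76),plane("top",(180,210),60))
# box rim corners from c1 crop pixels
for q in[(568,58),(735,52),(741,236),(575,240)]: print("rim",plane("top",(160+q[0]/3.1,160+q[1]/3.1),97))
# side check: weight knob, bar ends, crop c2 scale3 offset (220,150)
def tri(a,b):
    o1,d1=ray("top",a);o2,d2=ray("side",b);A=np.c_[d1[0],-d2[0]];t=np.linalg.lstsq(A,o2-o1,rcond=None)[0]
    x,y=o1+d1[0]*t[0],o2+d2[0]*t[1];return (x+y)/2,np.linalg.norm(x-y)
print("knob",tri((178.4,209.4),(220+101/3,150+488/3)))
print("bar far",tri((305.8,183.5),(220+137/3,150+48/3)),"near",tri((308.4,231),(220+275/3,150+60/3)))
E
```

```text
270
181 306.18918918918916 [[470.1 -76.1 211. ]]
187 305.0 [[458.3 -73.9 211. ]]
193 305.0 [[446.  -74.2 211. ]]
199 305.5 [[433.7 -75.5 211. ]]
205 306.0 [[421.4 -76.8 211. ]]
211 306.0 [[409.2 -77.1 211. ]]
217 306.0 [[396.9 -77.4 211. ]]
223 306.5357142857143 [[384.6 -78.8 211. ]]
229 308.6551724137931 [[375.2 -83.3 211. ]]
knob [[414.6 219.5  76. ]] [[413.7 219.8  60. ]]
rim [[ 496.1 -169.5   97. ]]
rim [[ 504.  -295.6   97. ]]
rim [[ 365.4 -302.    97. ]]
rim [[ 359.1 -177.5   97. ]]
knob (array([415.9, 221.6,  69.4]), np.float64(2.3462835227795513))
bar far (array([472.2, -75.2, 207. ]), np.float64(2.3233853219567586)) near (array([372.5, -83.5, 205.1]), np.float64(2.0810082595462274))
```

Emit:
drive_tool(commands=[[[246,383,50,0,0,52,85],[246,383,50,0,0,52,85],[246,383,50,0,0,52,85],[246,383,50,0,0,52,85],[246,383,50,0,0,52,85],[246,383,50,0,0,52,85],[246,383,50,0,0,52,85],[246,383,50,0,0,52,85],[280,753,0,0,0,104,85],[280,753,0,0,0,104,85],[280,753,0,0,0,104,85],[280,753,0,0,0,104,85],[280,753,0,0,0,104,85],[280,753,0,0,0,104,85],[280,753,0,0,0,104,85],[280,753,0,0,0,104,85],[280,753,-60,0,0,104,85],[280,753,-110,0,0,104,85],[280,753,-110,0,0,104,85],[280,753,-110,0,0,104,85]]])

```text
t: 2.6
position: [414.9, 219.0, 297.2]
tool_rot: [1.616, 2.692, 0.004]
contact_force: [0.3, 0.1, 0.9]
gripper_width: 85.0
finger_force: 0.0
```

```bash
python3 - <<'E'
from h import *
p,d=ctrl.snapshot("side"); print(ctrl.state()["position"])
cv2.imwrite("pics/s1.png",cv2.resize(p[150:400,180:400],None,fx=2.4,fy=2.4,interpolation=2))
E
```

```text
[415.1 219.3 297.6]
```

View pics/s1.png

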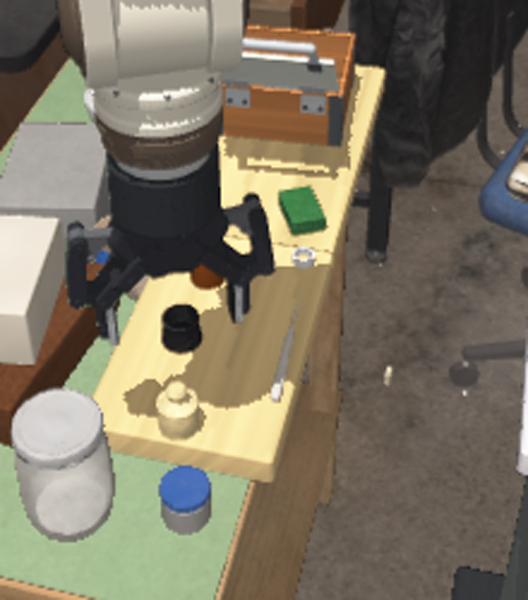

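The open gripper stands above the weight at crop (177,410). The loupe at (180,328) and bottle at (208,275) are clear of the fingers. Descending.

Emit:
drive_tool(commands=[[[0,0,-30,0,0,0,85],[0,0,-60,0,0,0,85],[0,0,-75,0,0,0,85],[0,0,-85,0,0,0,85],[0,0,-85,0,0,0,85],[0,0,-85,0,0,0,85]]])

```text
t: 3.4
position: [414.7, 219.9, 210.7]
tool_rot: [1.614, 2.694, 0.002]
contact_force: [-0.1, 0.7, -1.0]
gripper_width: 85.0
finger_force: 0.0
```

Emit:
drive_tool(commands=[[[0,0,0,0,0,0,50],[0,0,0,0,0,0,40],[0,0,0,0,0,0,20],[0,0,0,0,0,0,20],[0,0,0,0,0,0,20],[0,0,0,0,0,0,20],[0,0,0,0,0,0,20],[0,0,0,0,0,0,20]]])

```text
t: 4.4
position: [414.6, 219.8, 210.4]
tool_rot: [1.614, 2.694, 0.002]
contact_force: [0.7, 0.1, 5.4]
gripper_width: 31.2
finger_force: 59.9
```

Emit:
drive_tool(commands=[[[0,0,10,0,0,0,20],[0,0,25,0,0,0,20],[0,0,60,0,0,0,20],[0,0,110,0,0,0,20],[0,0,165,0,0,0,20],[0,0,215,0,0,0,20],[0,0,240,0,0,0,20],[0,0,240,0,0,0,20]]])

```text
t: 5.4
position: [414.3, 219.6, 451.9]
tool_rot: [1.614, 2.693, 0.005]
contact_force: [-0.8, -0.2, -3.4]
gripper_width: 30.4
finger_force: 60.1
```

Emit:
drive_tool(commands=[[[2,-40,0,0,0,-5,20],[4,-85,0,0,0,-11,20],[5,-130,0,0,0,-17,20],[7,-175,0,0,0,-23,20],[9,-220,0,0,0,-29,20],[11,-265,0,0,0,-35,20],[12,-310,0,0,0,-41,20],[14,-355,0,0,0,-47,20],[16,-400,0,0,0,-53,20],[17,-435,0,0,0,-57,20],[18,-456,0,0,0,-57,20],[18,-456,0,0,0,-57,20],[18,-456,-40,0,0,-57,20],[18,-456,-80,0,0,-57,20],[18,-456,-110,0,0,-57,20],[18,-456,-110,0,0,-57,20],[18,-456,-110,0,0,-57,20],[18,-456,-110,0,0,-57,20]]])

```text
t: 7.65
position: [432.7, -236.2, 341.3]
tool_rot: [2.703, 1.598, 0.002]
contact_force: [0.6, 0.9, -2.8]
gripper_width: 30.9
finger_force: 60.3
```

```bash
python3 - <<'E'
from h import *
p,d=ctrl.snapshot("side"); s=ctrl.state();print(s["position"],s["contact_force"])
cv2.imwrite("pics/s2.png",cv2.resize(p[60:240,200:380],None,fx=3.3,fy=3.3,interpolation=2))
E
```

```text
[ 432.6 -236.3  341.1] [ 0.8 -1.2 -3.4]
```

View pics/s2.png

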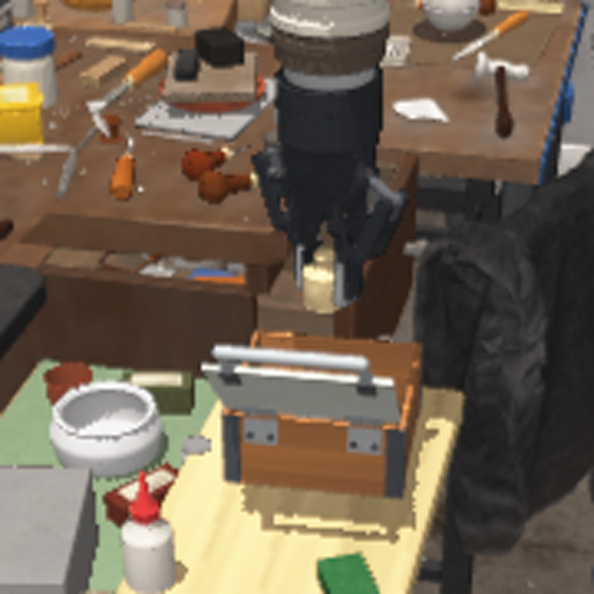

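The weight hangs upright between the fingers at crop (320,285), above the box opening. Touchdown should come at about TCP z 216.5.

Emit:
drive_tool(commands=[[[0,0,-30,0,0,0,20],[0,0,-60,0,0,0,20],[0,0,-90,0,0,0,20],[0,0,-110,0,0,0,20],[0,0,-118,0,0,0,20],[0,0,-120,0,0,0,20],[0,0,-121,0,0,0,20],[0,0,-121,0,0,0,20],[0,0,-121,0,0,0,20]]])

```text
t: 8.82
position: [432.5, -236.4, 219.2]
tool_rot: [2.704, 1.597, 0.001]
contact_force: [0.7, -0.5, -2.8]
gripper_width: 30.5
finger_force: 60.4
```

Emit:
drive_tool(commands=[[[0,0,-0.7,0,0,0,20],[0,0,-1.4,0,0,0,20],[0,0,-2,0,0,0,20],[0,0,-2.3,0,0,0,20],[0,0,-2.3,0,0,0,20],[0,0,-2.3,0,0,0,20]]])

```text
t: 9.57
position: [432.3, -236.3, 216.5]
tool_rot: [-2.705, -1.598, 0.0]
contact_force: [-1.3, 0.5, -0.8]
gripper_width: 31.0
finger_force: 60.7
```

Emit:
drive_tool(commands=[[[0,0,-0.4,0,0,0,20],[0,0,-0.8,0,0,0,20],[0,0,-0.8,0,0,0,20],[0,0,-0.8,0,0,0,20]]])

```text
t: 10.07
position: [432.3, -236.3, 216.4]
tool_rot: [2.705, 1.598, 0.0]
contact_force: [-4.7, 2.5, 7.6]
gripper_width: 30.8
finger_force: 61.6
```

Emit:
drive_tool(commands=[[[0,0,0,0,0,0,34],[0,0,0,0,0,0,38],[0,0,0,0,0,0,44],[0,0,0,0,0,0,52],[0,0,0,0,0,0,55],[0,0,0,0,0,0,55],[0,0,0,0,0,0,55]]])

```text
t: 10.95
position: [432.4, -236.3, 215.6]
tool_rot: [-2.705, -1.598, 0.0]
contact_force: [-0.5, -0.1, 0.3]
gripper_width: 55.0
finger_force: 0.0
```

Emit:
drive_tool(commands=[[[0,0,10,0,0,0,55],[0,0,30,0,0,0,55],[0,0,70,0,0,0,55],[0,0,120,0,0,0,55],[0,0,175,0,0,0,55],[0,0,225,0,0,0,55],[0,0,225,0,0,0,55],[0,0,225,0,0,-58,55],[0,0,225,0,0,-58,55],[-10,100,225,0,0,-58,55],[-10,158,225,0,0,-58,55],[-10,158,225,0,0,-58,55],[-10,158,225,0,0,-58,55],[-10,158,225,0,0,-58,55],[-10,158,225,0,0,-58,55],[-10,158,225,0,0,-58,55]]])

```text
t: 12.95
position: [422.4, -78.8, 440.4]
tool_rot: [-3.14, -0.087, 0.001]
contact_force: [0.8, 0.4, -0.8]
gripper_width: 54.7
finger_force: 0.0
```

```bash
python3 - <<'E'
from h import *
p,d=ctrl.snapshot("side"); s=ctrl.state();print(s["position"],s["joint_positions"]*100)
q,_=ctrl.snapshot("top")
A=cv2.resize(p[60:240,220:350],(416,576),interpolation=2);B=cv2.resize(q[160:250,300:405],(384,329),interpolation=2)
I=np.zeros((576,800,3),np.uint8);I[:,:416]=A;I[:329,416:]=B
cv2.imwrite("pics/s3.png",I)
E
```

```text
[422.4 -78.8 440.5] [-18.4 -18.1  -1.1 174.1  -0.  290.2]
```

View pics/s3.png

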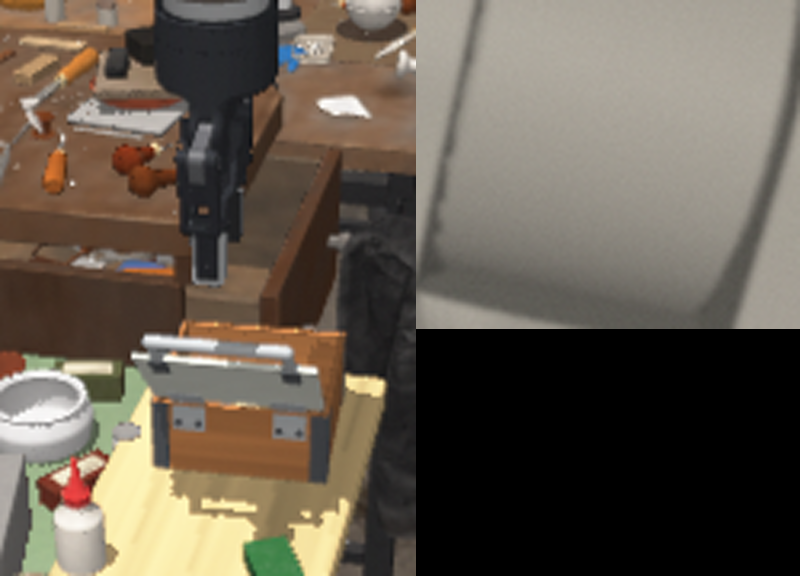

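The fingers stand above the bar, which runs from side-crop (150,343) to (290,352), with the pads empty and the flap still folded back. The top view is blocked by the arm. Descending onto the bar.

Emit:
drive_tool(commands=[[[0,1,-25,0,0,0,55],[0,1,-50,0,0,0,55],[0,1,-70,0,0,0,55],[0,1,-79,0,0,0,55],[0,1,-79,0,0,0,55],[0,1,-79,0,0,0,55],[0,1,-79,0,0,0,35],[0,1,-79,0,0,0,25],[0,1,-79,0,0,0,18],[0,1,-79,0,0,0,18]]])

```text
t: 14.3
position: [422.4, -77.3, 361.6]
tool_rot: [-3.14, -0.086, -0.0]
contact_force: [0.4, 0.6, -0.4]
gripper_width: 17.8
finger_force: 0.0
```

Emit:
drive_tool(commands=[[[0,0,0,0,0,0,12],[0,0,0,0,0,0,4],[0,0,0,0,0,0,4],[0,0,0,0,0,0,4],[0,0,0,0,0,0,4],[0,0,0,0,0,0,4]]])

```text
t: 15.05
position: [422.4, -77.3, 361.7]
tool_rot: [-3.14, -0.086, -0.0]
contact_force: [-0.4, 4.3, 2.8]
gripper_width: 8.0
finger_force: 58.6
```

Emit:
drive_tool(commands=[[[0.3,-5.3,4.5,0,0,0,4],[0.6,-10.9,8.8,0,0,0,4],[1.0,-16.6,12.8,0,0,0,4],[1.3,-22.6,16.5,0,0,0,4],[1.6,-28.6,19.8,0,0,0,4],[2.0,-35,22.9,0,0,0,4],[2.0,-35,22.9,0,0,0,4],[2.0,-35,22.9,0,0,0,4]]])

```text
t: 16.05
position: [424.4, -112.6, 385.5]
tool_rot: [-3.14, -0.086, -0.002]
contact_force: [0.1, 5.5, 7.1]
gripper_width: 8.1
finger_force: 59.0
```

Forces are small, so I'll go on to upright.

Emit:
drive_tool(commands=[[[0.4,-6.4,2.7,0,0,0,4],[0.7,-13,5.2,0,0,0,4],[1.1,-19.7,7.2,0,0,0,4],[1.5,-26.4,9,0,0,0,4],[1.9,-33.2,10.3,0,0,0,4],[2.3,-40.1,11.5,0,0,0,4],[2.7,-47.1,12.3,0,0,0,4],[3.1,-54.1,12.6,0,0,0,4],[3.2,-57,12.7,0,0,0,4],[3.3,-58.2,12.7,0,0,0,4],[3.3,-58.2,12.7,0,0,0,4],[3.3,-58.2,12.7,0,0,0,4],[3.3,-58.2,12.7,0,0,0,4]]])

```text
t: 17.68
position: [428.0, -170.9, 397.5]
tool_rot: [3.139, 0.086, 0.002]
contact_force: [5.6, 1.9, 5.1]
gripper_width: 7.5
finger_force: 62.1
```

```bash
python3 - <<'E'
from h import *
p,d=ctrl.snapshot("side"); s=ctrl.state();print(s["position"],s["contact_force"],s["gripper_width"])
A=p[100:240,225:355]; s0=4
A=cv2.resize(A,None,fx=s0,fy=s0,interpolation=2)
for P in [(428.2,-171.1,102),(428.2,-171.1,242)]:
    u=(proj("side",P)[0]-[225,100])*s0+s0/2; cv2.circle(A,tuple(int(x) for x in u),4,(0,0,255),1)
q,_=ctrl.snapshot("top");B=cv2.resize(q[160:250,335:405],(210,270))
I=np.zeros((560,740,3),np.uint8);I[:,:520]=A;I[:270,520:730]=B
cv2.imwrite("pics/s4.png",I)
E
```

```text
[ 428.  -170.9  397.5] [5.2 1.7 4. ] 7.984410092057336
```

View pics/s4.png

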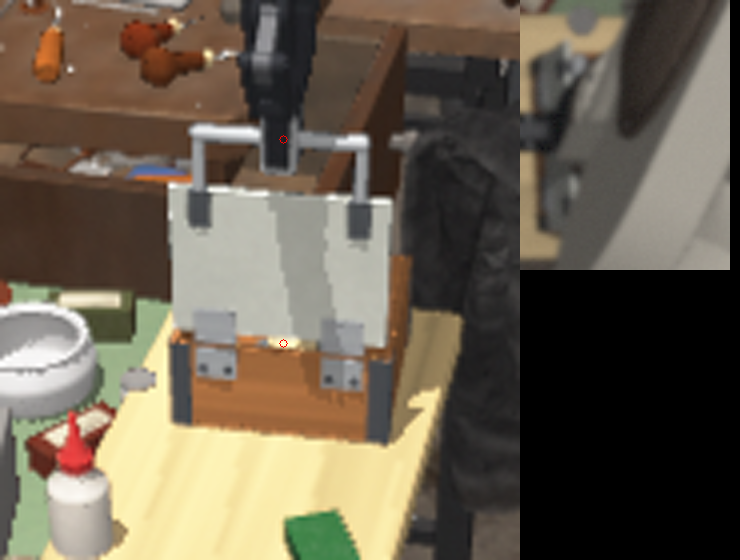

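The flap stands upright: the bar at (283,137) and the hinge at (283,343) fall on the predicted marks. The brass knob shows through the hinge gap, and the pads grip the bar with about 60 N. Handing in.

```bash
python3 - <<'E'
from h import *
print((proj("side",[[432,-236,82],[432,-236,60]])-[225,100])*4, ctrl.state()["t"])
print(ctrl.finish_job())
E
```

```text
[[297.6 314.5]
 [297.4 342.7]] 17.775
the job is handed in; nothing more can be done
None
```

I set the brass weight down on the pad and let go of it there, then swung the flap upright. The gripper was still holding its bar when I handed the job in at 17.8 s. The arm blocked most of the view into the box afterwards, so the weight's final stance is only confirmed by a glimpse of brass through the hinge gap.

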